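# Zero the burr collar of a coffee grinder

## Robot

A 6-joint arm with a two-finger parallel gripper is mounted at the origin on a cart in front of the work surface, level with it; the furniture and walls round the work are solid. World frame = base frame: x ahead of the robot, y to its left, z up, the work surface at z = 0. Lengths are in m, angles in rad, forces in N, time in s.
With the tool pointing down it reaches from about 0.375 to 0.9 m from the base axis. Payload 3.1 kg.
Tool frame: the origin (TCP) lies midway between the tips of the shut fingers; the grasp point (between the pads) lies 19 mm behind it; z points along the fingers, y is the line along which they close (so a half turn about z gives the same grasp; the last joint's range is limited). The gripper opens to 87 mm and grips with 3 to 60 N. Pads are 19 mm wide; open, the fingers measure 117 mm over their backs; the gripper's body (75 mm by 190 mm) begins 51 mm behind the grasp point.
Start: joints at [-1.421, 0.527, 1.433, -0, 1.181, -0.178], TCP at [0.202, -0.591, 0.223] pointing down, gripper open.
Joint ranges: [-3.08, 3.08], [-0.75, 2.2], [0.22, 2.44], [-1.43, 4.57], [0, 2.65], [-2.85, 2.85]. Speed limits (rad/s): [2.79, 2.79, 3.14, 3.14, 3.14, 3.14].

## Interface

Orientations are given as a unit quaternion [x, y, z, w].
In Python, from rig import get_obs, cams, job gives the robot as it stands.
- The arm moves only by the tool servo_tool, never from a script. Its argument "moves" is text: rows parted by semicolons, each of 5 numbers parted by spaces: the shift along the tool's x, y, z in m, then the turn about the tool's z in degrees, then the finger opening in m, from 0 to 0.087. In form: dx dy dz spin claw; .... A call has 1 to 10 rows; each row is the pose to reach, as a shift and turn from the pose commanded when the call began, along the tool's axes at that moment; what a row does not reach only later rows make up. A row lasts 1/12 s, in which the tool goes at most 41.7 mm and 7.16 degrees, less where a joint would pass 70% of its speed; a pose out of reach is approached as far as the arm can. A call with a gripper value outside its range is refused whole. The fingers move at their own pace and stop on an object; "grip_force" is the grip in N (left out, the last holds). Time passes only in rows, so rows that repeat a pose let the fingers close. It gives the time, the measured TCP pose, the force, the opening and the grip force at its end, in the units of the state.
- get_obs(): the state, without advancing time (a new reading comes with each control period).
- cams.camera(name): name is "side" or "top" or "wrist"; returns the picture (480x640x3 uint8, blue, green, red); there is no depth.
- cams.camera_model(name): a dict with "fx", "fy", "cx", "cy" (pixels), "R" (3x3) and "t" (3): a world point X has camera coordinates R X + t. Camera axes: x right, y down, z forward; pixel columns grow to the right and rows downward; lengths in m; the calibration is good to about 2 mm. A picture is of the moment at which its call begins: read the wrist's pose just before it. camera_model takes no time and is no camera call; for the wrist camera it gives the pose at the moment of the call.
- job.hand_in(): hands the job in; it is judged then, once.
The state is a dict: "time": time; "q": joint angles; "joint_velocities": joint speeds; "joint_torque": joint torques, N m; "position": TCP position; "tool_rot": TCP orientation; "ft_force": force on the tool from outside, world axes, zero at the start; "moment": the same for the moment, N m; "grip_width": finger opening in m; "grip_force": force on a finger pad.
Only numpy, scipy, OpenCV 4.12 (cv2) and the standard library are available. Lean on these libraries where they do the work, as an engineer would, in place of code of your own. Each camera call takes 0.05 s, during which the arm holds its last target. There are 200 camera calls.

## Task

Set the zero of the coffee grinder: loosen the winged lock screw, turn the knurled collar gently clockwise until you feel the burrs just touch and stop there without forcing them together, then do the lock screw up tight again so that the collar stays where the burrs touch. Leave the mug, the bean hopper and its lid as they stand.

Things in the scene. Friction and masses are not known exactly. Their poses are not given: they have to be found in the camera images.
- lock_grip (a point): Centre of the lock screw's head: an upright red wing, 30 mm long, 9 mm thick, 22 mm high. x axis along the wing's length (grip it across y, from above), z up; turns with the screw. The screw stands upright at the grinder's front, 56 mm from the collar's axis, in a steel bracket whose boss ends 22 mm below this point; the collar's neck ends 16 mm lower than this point
- lock_screw (a joint): Turn of the lock screw, rad: 0 fully tight (hard stop; starts there), grows anticlockwise seen from above, to 2.4 at most. It stays where it is left; 0.08 N m turns it, up to 0.15 N m near tight, rising steeply at the stop. It clamps the collar below 0.5; above that the collar is free
- collar_grip (a point): Point on the axis of the grinder's collar, at the height to grip: its knurled steel neck is an upright tube, 54 mm in diameter (grip it across, from above), ending 11 mm above this point; its flat flange, 120 mm across, lies 22 mm below. x axis along the red mark on the flange, z up; turns with the collar
- collar (a joint): Turn of the collar, rad, grows clockwise seen from above, which closes the burrs; starts at 0 to 0.25. Unlocked it turns with a drag of 0.15 N m (at rest it may act either way) and stays where it is left; locked it hardly turns. The burrs meet somewhere from 0.6 to 1.4, unseen, new each time; then the torque grows by 4 N m per rad. Burr pressure in N = that torque / 0.025 m; keep it well below 25
- lower_burr: The carrier of the lower burr inside the grinder, out of sight; origin on the collar's axis, 61 mm below collar_grip. It does not turn and tells nothing of where its teeth are met
- grinder: The coffee grinder: aluminium housing on a black foot 172 x 146 mm, round head 145 mm across, deck 150 mm up; firmly seated, it does not shift. Origin on the worktop under the collar's axis, z up; lock screw, spout and grounds bin on its -x side (front), motor housing on its +x side
- mug_striped: White mug with beige stripes, 82 mm across, 94 mm high, handle to its -y; origin under its middle. To be left alone
- hopper: Bean hopper of smoky clear plastic taken off the grinder, standing mouth down: 121 mm across at the foot, narrowing to a spigot of 41 mm, 112 mm high; origin under its middle, z up. To be left alone
- hopper_lid: Round black lid of the hopper with a knob, 120 mm across, 25 mm high, lying on the worktop; origin under its middle. To be left alone

How it is judged:
On the way, in this order (a step that is already met when the one before it is completed fails the run):
1. the lock screw is loosened until it frees the collar (turned back at least 0.55 rad), the burrs still apart (value of joint lock_screw above 0.55 rad and contact force between collar and lower_burr below 0.2 N), for 0.1 s.
2. the collar is turned until the burrs touch (more than 1 N), the lock screw still loose (contact force between collar and lower_burr above 1 N and value of joint lock_screw above 0.5 rad), for 0.2 s.
3. the lock screw is tight again (within 0.15 rad of its stop) with the burrs touching (value of joint lock_screw below 0.15 rad and contact force between collar and lower_burr above 0.5 N), for 0.2 s.
At the end, for the whole second after the job is handed in: The lock screw is tight (within 0.15 rad of its stop), the burrs touch (0.5 to 25 N between them) and the collar is at rest (all of step 3 and velocity of joint collar between -0.05 and 0.05 rad/s).
It fails at once if the burrs are forced together with more than 25 N (0.625 N m over the drag at the collar) (contact force between collar and lower_burr above 25 N).
It fails at once if the mug is shifted by more than 25 mm or tipped (distance of mug_striped from where it was at the start of the episode above 0.025 m or angle between mug_striped's own z axis and vertical above 0.35 rad).
It fails at once if the hopper is shifted by more than 25 mm or tipped (distance of hopper from where it was at the start of the episode above 0.025 m or angle between hopper's own z axis and vertical above 0.35 rad).
It fails at once if the hopper's lid is shifted by more than 25 mm or tipped (distance of hopper_lid from where it was at the start of the episode above 0.025 m or angle between hopper_lid's own z axis and vertical above 0.35 rad).
It also fails if it takes over 67 s, if anything falls off the work surface, if the arm or the gripper's body presses on something with over 40 N, if the wrist force passes 120 N, or if a joint passes its speed limit or range.

## Working session

There is one attempt and no reset: what is moved stays moved. The work goes in short steps, Python scripts to look and compute and a tool call to move; the robot and the scene stay as the last step left them, time stands still between calls to the robot, and variables do not carry over. Pictures are saved under pics/ and viewed, at most 10 in all, crops included, and the job is handed in when it is done.

Besides the shell and the picture viewer there is one more tool, called after ">>>" as name(argument=value, ...), one argument or row to a line, values as JSON. servo_tool: Moves the arm, as the interface text tells. Its arguments: {"type":"object","properties":{"moves":{"type":"string"},"grip_force":{"type":"number"}},"required":["moves"]}

```bash
mkdir -p pics; ls; python3 - <<'E'
from rig import get_obs,cams
import cv2,numpy as np
o=get_obs();print(o)
for n in("side","top"):
    im=cams.camera(n);cv2.imwrite(f"pics/{n}0.png",im)
    m=cams.camera_model(n);print(n,m)
E
```

```text
pics
{'time': 0.0, 'q': array([-1.42047533e+00,  5.28436013e-01,  1.43390647e+00, -3.84921670e-06,
        1.18139926e+00, -1.78469193e-01]), 'joint_velocities': array([ 6.27584888e-04, -1.32139128e-03,  4.53728157e-05,  2.13484761e-04,
       -1.54202174e-03, -8.02364500e-04]), 'joint_torque': array([ 7.49445553e-04, -4.40039170e+01, -1.76589668e+01,  6.34509372e-02,
        5.83671767e-02, -1.65780184e-04]), 'position': array([ 0.20174453, -0.59076658,  0.22158884]), 'tool_rot': array([ 9.86516842e-01,  1.63656240e-01,  1.33431879e-05, -1.07446380e-03]), 'ft_force': array([-0.48358965,  0.0713398 ,  1.03758176]), 'moment': array([-0.00133909,  0.03402672, -0.03054405]), 'grip_force': 0.0, 'grip_width': 0.08724482142332533}
side {'fx': 434.165333671835, 'fy': 434.165333671835, 'cx': 302.9173916029772, 'cy': 238.45325692688, 'R': array([[-0.97337894, -0.22830885, -0.02021133],
       [-0.11077157,  0.54579373, -0.83056539],
       [ 0.20065665, -0.80621602, -0.55655426]]), 't': array([0.57459206, 0.14372823, 1.07217419])}
top {'fx': 468.73918655425854, 'fy': 468.73918655425854, 'cx': 315.4115020408136, 'cy': 237.78088884268624, 'R': array([[ 0.02851189, -0.9994719 ,  0.01558795],
       [-0.99596638, -0.02973223, -0.08465788],
       [ 0.08507664, -0.01311132, -0.99628814]]), 't': array([0.0854738 , 0.58831303, 1.04653161])}
```

View pics/top0.png

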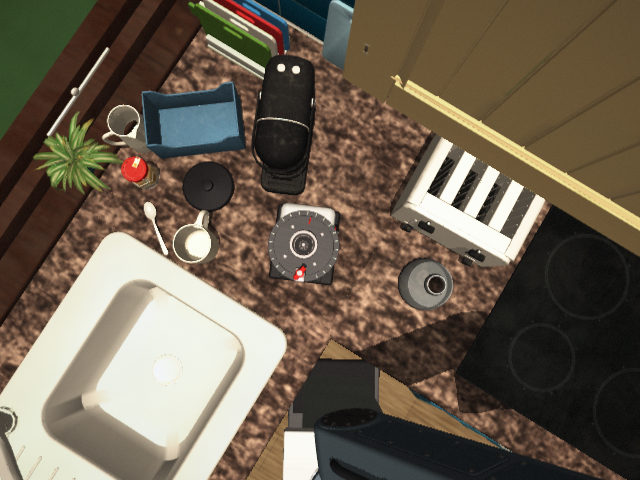

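View pics/side0.png

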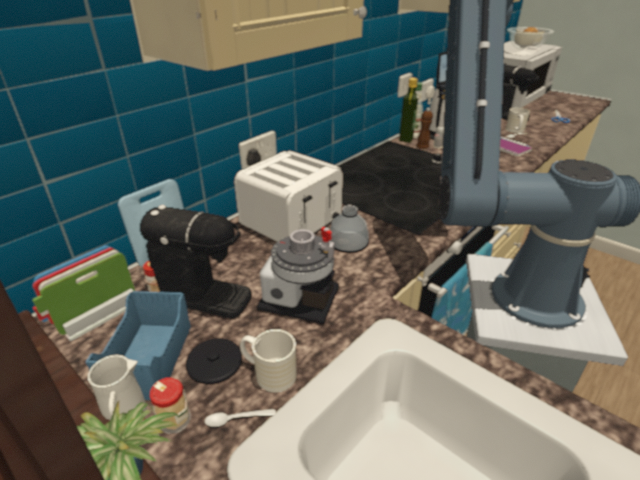

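The top view shows the grinder's neck near (303,244) with the red wing near (300,272). In the side view the neck top is near (302,236) and the wing near (326,234). The mug is at (195,243) in the top view, the hopper at (427,284) and the lid at (208,186). Next I measure these on crops.

```bash
cat > h.py <<'E'
import numpy as np,cv2
from rig import get_obs,cams
def ray(m,u,v):
    d=m["R"].T@np.array([(u-m["cx"])/m["fx"],(v-m["cy"])/m["fy"],1]);return -m["R"].T@m["t"],d/np.linalg.norm(d)
def onz(m,u,v,z):
    c,d=ray(m,u,v);return c+d*(z-c[2])/d[2]
def proj(m,X):
    p=m["R"]@X+m["t"];return np.array([m["cx"]+m["fx"]*p[0]/p[2],m["cy"]+m["fy"]*p[1]/p[2]])
def tri(r1,r2):
    A=[];b=[]
    for c,d in(r1,r2):
        P=np.eye(3)-np.outer(d,d);A.append(P);b.append(P@c)
    x=np.linalg.lstsq(np.vstack(A),np.hstack(b),rcond=None)[0]
    return x
def red(im):
    h=cv2.cvtColor(im,cv2.COLOR_BGR2HSV);return ((((h[...,0]<8)|(h[...,0]>172))&(h[...,1]>150)&(h[...,2]>70))*255).astype(np.uint8)
E
python3 - <<'E'
from h import *
T=cv2.imread("pics/top0.png");S=cv2.imread("pics/side0.png")
mt,ms=cams.camera_model("top"),cams.camera_model("side")
for n,im,(x0,x1,y0,y1) in(("t",T,(255,355,195,295)),("s",S,(250,350,205,325))):
    k=red(im);k2=np.zeros_like(k);k2[y0:y1,x0:x1]=k[y0:y1,x0:x1]
    nn,l,st,ce=cv2.connectedComponentsWithStats(k2)
    for i in range(1,nn):
        if st[i,4]>3:print(n,st[i],ce[i],cv2.minAreaRect(np.argwhere(l==i)[:,::-1].astype(np.float32)))
a=cv2.resize(T[195:295,255:355],None,fx=4,fy=4,interpolation=2);b=cv2.resize(S[215:315,255:355],None,fx=4,fy=4,interpolation=2)
cv2.imwrite("pics/crop.png",np.hstack([a,b]))
E
```

```text
t [309 217   2   7   8] [309.5 220. ] ((309.5, 220.00001525878906), (0.9486832022666931, 6.008327484130859), 18.434947967529297)
t [293 266  13  14  68] [299.26470588 272.38235294] ((299.0, 272.5), (7.77817440032959, 14.849241256713867), 45.0)
s [321 227  10  15  94] [325.59574468 234.78723404] ((325.5, 234.0), (14.0, 9.0), 90.0)
```

View pics/crop.png

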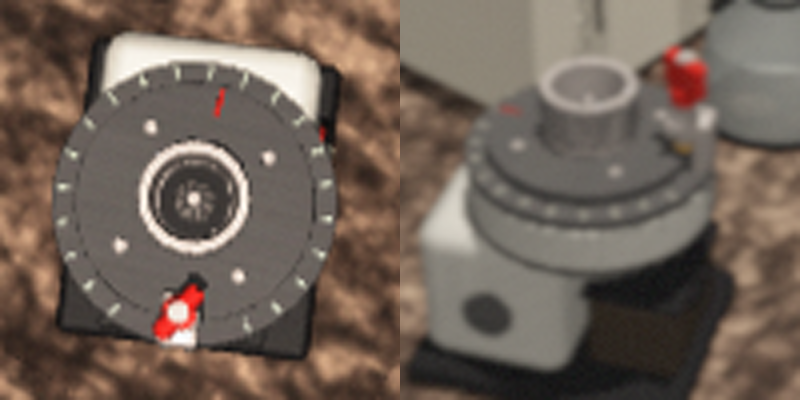

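```bash
python3 - <<'E'
from h import *
mt,ms=cams.camera_model("top"),cams.camera_model("side")
def both(a,b):
    x=tri(ray(mt,*a),ray(ms,*b));print(x,proj(mt,x)-a,proj(ms,x)-b);return x
N=both((303.1,243.9),(301.6,236.1))  # neck rim centre
W=both((299.2,272.6),(325.9,233.8))
print(np.linalg.norm((W-N)[:2]),np.degrees(np.arctan2(*(W-N)[1::-1])))
# wing ends in the top crop -> at wing height ; mark
z=W[2]
e1=onz(mt,255+197/4,195+286/4,z);e2=onz(mt,255+163/4,195+337/4,z)
d=e1-e2;print("wing",e1,e2,np.linalg.norm(d),np.degrees(np.arctan2(d[1],d[0])))
z=N[2]-.033
a=onz(mt,255+217/4,195+115/4,z);b=onz(mt,255+222/4,195+90/4,z);d=b-a;print("mark",np.degrees(np.arctan2(d[1],d[0])),a-N,b-N)
o=get_obs()
from scipy.spatial.transform import Rotation as R
print(R.from_quat(o["tool_rot"]).as_matrix(),o["position"])
# reach check of mixer head front
for p in((283,190),(283,175),(265,168)):print(onz(mt,*p,0.0),onz(mt,*p,0.2))
E
```

```text
[0.55914501 0.12820965 0.18908036] [-0.01746365 -0.10237078] [0.08895203 0.00540555]
[0.5031916  0.13359122 0.20600139] [0.0147115 0.1041857] [-0.09032498 -0.00236965]
0.056211611295020975 174.50621561743634
wing [0.51512    0.12447511 0.20600139] [0.49073835 0.13971355 0.20600139] 0.028751948060238456 -32.00522638892478
mark -9.542249508306778 [ 0.04304883 -0.01070548 -0.033     ] [ 0.05575483 -0.01284137 -0.033     ]
[[ 9.46425961e-01  3.22920723e-01 -3.28038994e-04]
 [ 3.22920754e-01 -9.46424138e-01  1.88076345e-03]
 [ 2.96873471e-04 -1.88593395e-03 -9.99998178e-01]] [ 0.20172594 -0.59085276  0.22168305]
[0.6982148  0.18178344 0.        ] [0.66086837 0.16984314 0.2       ]
[0.7340432  0.18301528 0.        ] [0.6901295  0.17084918 0.2       ]
[0.74946245 0.22605176 0.        ] [0.70272243 0.20599717 0.2       ]
```

>>> servo_tool(
  moves="0.026 -0.0295 -0.008 -6.5 0.087; 0.052 -0.059 -0.016 -13 0.087; 0.078 -0.0885 -0.024 -19.5 0.087; 0.104 -0.118 -0.032 -26 0.087; 0.130 -0.1475 -0.040 -32.5 0.087; 0.156 -0.177 -0.048 -39 0.087; 0.182 -0.2065 -0.056 -45.5 0.087; 0.208 -0.236 -0.064 -52 0.087; 0.234 -0.2655 -0.072 -58.5 0.087; 0.260 -0.295 -0.080 -65 0.087",
)

```text
time: 0.93
position: [0.3527, -0.2263, 0.3027]
tool_rot: [0.742, 0.67, 0.0, -0.0]
ft_force: [1.3, -0.1, 0.5]
grip_width: 0.0869
grip_force: 0.0
```

>>> servo_tool(
  moves="0.0376 0.01125 0 -6.5 0.087; 0.0752 0.0225 0 -13 0.087; 0.1128 0.03375 0 -19.5 0.087; 0.1504 0.045 0 -26 0.087; 0.188 0.05625 0 -32.5 0.087; 0.2256 0.0675 0 -39 0.087; 0.2632 0.07875 0 -45.5 0.087; 0.3008 0.09 0 -52 0.087; 0.3384 0.10125 0 -58.5 0.087; 0.376 0.1125 0 -65 0.087",
)

```text
time: 1.77
position: [0.5049, 0.1355, 0.3022]
tool_rot: [0.266, 0.964, -0.0, -0.0]
ft_force: [1.0, -1.0, -0.6]
grip_width: 0.0869
grip_force: 0.0
```

```bash
python3 - <<'E'
from h import *
o=get_obs();m=cams.camera_model("wrist");im=cams.camera("wrist");cv2.imwrite("pics/w1.png",im)
np.savez("w1.npz",**m);print(o["q"],o["position"],o["tool_rot"],o["ft_force"],o["moment"]);print(m)
for X in([.559,.128,.189],[.503,.134,.206]):print(proj(m,np.array(X)))
k=red(im);nn,l,st,ce=cv2.connectedComponentsWithStats(k)
for i in range(1,nn):
    if st[i,4]>60:print(st[i],ce[i],cv2.minAreaRect(np.argwhere(l==i)[:,::-1].astype(np.float32)))
E
```

```text
[ 4.83283363e-02  2.98686590e-01  1.58302931e+00 -1.55458885e-04
  1.26056297e+00 -9.84594456e-01] [0.50487364 0.1355032  0.30224002] [ 2.65683656e-01  9.64060201e-01 -1.77357104e-04 -3.02898114e-04] [ 1.02836604 -0.99241318 -0.58459748] [-0.02082608 -0.1091794  -0.04674596]
{'fx': 376.94295410969255, 'fy': 376.94295410969255, 'cx': 317.5139375766785, 'cy': 235.79818758353505, 'R': array([[ 0.51203805,  0.85896211, -0.00106085],
       [ 0.81885278, -0.48775464,  0.3026145 ],
       [ 0.25941696, -0.15581882, -0.95311245]]), 't': array([-0.37594714, -0.4075117 ,  0.35689015])}
[342.52778174 291.9841642 ]
[312.6170491  237.68280846]
[302 218  22  27 391] [313.20716113 231.09207161] ((312.5, 231.0), (26.0, 21.0), 90.0)
[303 249  15  16 161] [309.80124224 257.1242236 ] ((309.8269348144531, 256.8653869628906), (14.512594223022461, 13.532012939453125), 11.309932708740234)
```

View pics/w1.png

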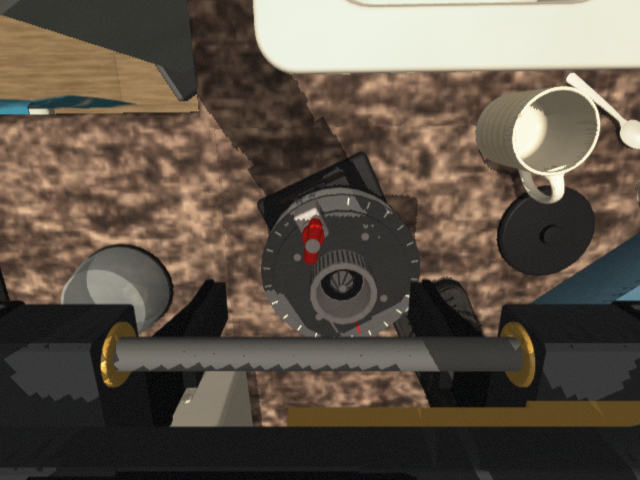

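The wrist view shows the red wing from about (317,219) to (310,264), with its screw dome near (312,246) and the neck rim near (343,292). I refine the wing's direction from the mask.

```bash
python3 - <<'E'
from h import *
im=cv2.imread("pics/w1.png");m=dict(np.load("w1.npz"))
k=red(im)[205:275,290:335]
p=np.argwhere(k>0)[:,::-1]+[290,205]
# mid-line per row, then a straight fit
rows=[(r,p[p[:,1]==r,0].min(),p[p[:,1]==r,0].max()) for r in np.unique(p[:,1])]
print(rows)
r=np.array(rows,float);mid=(r[:,1]+r[:,2])/2
f=np.polyfit(r[:,0],mid,1);print(f)
for z in(.206,.217):
    for v0,v1 in((220,262),):
        a=onz(m,np.polyval(f,v0),v0,z);b=onz(m,np.polyval(f,v1),v1,z);d=b-a
        print(z,a,b,(a+b)/2,np.linalg.norm(d),np.degrees(np.arctan2(d[1],d[0])))
for X in([.503,.134,.206],[.503,.134,.217],[.559,.128,.189]):print(proj(m,np.array(X)))
E
```

```text
[(np.int64(218), np.int64(313), np.int64(314)), (np.int64(219), np.int64(311), np.int64(318)), (np.int64(220), np.int64(311), np.int64(320)), (np.int64(221), np.int64(309), np.int64(320)), (np.int64(222), np.int64(309), np.int64(320)), (np.int64(223), np.int64(309), np.int64(321)), (np.int64(224), np.int64(309), np.int64(321)), (np.int64(225), np.int64(308), np.int64(321)), (np.int64(226), np.int64(307), np.int64(321)), (np.int64(227), np.int64(305), np.int64(321)), (np.int64(228), np.int64(304), np.int64(321)), (np.int64(229), np.int64(304), np.int64(322)), (np.int64(230), np.int64(303), np.int64(322)), (np.int64(231), np.int64(303), np.int64(323)), (np.int64(232), np.int64(303), np.int64(323)), (np.int64(233), np.int64(302), np.int64(323)), (np.int64(234), np.int64(302), np.int64(323)), (np.int64(235), np.int64(302), np.int64(323)), (np.int64(236), np.int64(302), np.int64(323)), (np.int64(237), np.int64(302), np.int64(323)), (np.int64(238), np.int64(302), np.int64(323)), (np.int64(239), np.int64(302), np.int64(323)), (np.int64(240), np.int64(302), np.int64(323)), (np.int64(241), np
[... 640 characters left out ...]
(np.int64(259), np.int64(304), np.int64(316)), (np.int64(260), np.int64(304), np.int64(316)), (np.int64(261), np.int64(304), np.int64(315)), (np.int64(262), np.int64(305), np.int64(315)), (np.int64(263), np.int64(306), np.int64(314)), (np.int64(264), np.int64(311), np.int64(312))]
[-1.24344877e-01  3.41868613e+02]
0.206 [0.4924401  0.14191344 0.206     ] [0.51777787 0.12227112 0.206     ] [0.50510898 0.13209228 0.206     ] 0.03205968238182764 -37.78352224145088
0.217 [0.48992274 0.14353323 0.217     ] [0.51417634 0.12473138 0.217     ] [0.50204954 0.1341323  0.217     ] 0.030687886770909552 -37.78352224145079
[312.6170491  237.68280846]
[312.40239799 242.59097141]
[342.52778174 291.9841642 ]
```

>>> servo_tool(
  moves="0 0 0 3 0.03; 0 0 0.03 5 0.03; 0 0 0.06 5 0.03; 0 0 0.08 5 0.03; 0 0 0.095 5 0.03; 0 0 0.105 5 0.03; 0 0 0.111 5 0.03; 0 0 0.111 5 0.03",
)

```text
time: 2.48
position: [0.5042, 0.1332, 0.1905]
tool_rot: [0.311, 0.951, -0.0, -0.001]
ft_force: [-0.3, -0.1, -0.5]
grip_width: 0.0414
grip_force: 0.0
```

```bash
python3 - <<'E'
from h import *
o=get_obs();im=cams.camera("wrist");cv2.imwrite("pics/w2.png",im)
print(o["q"],o["position"],o["tool_rot"],o["ft_force"],o["moment"],o["grip_width"])
E
```

```text
[ 4.37966764e-02  4.33793089e-01  1.72340077e+00  3.92330035e-06
  9.86813559e-01 -8.95440729e-01] [0.50418302 0.13320321 0.19048607] [ 3.10558289e-01  9.50553571e-01 -4.23320320e-04 -1.13074166e-03] [-0.26019683 -0.1214084  -0.48699854] [ 0.03550787 -0.10761106 -0.02014061] 0.04138873066663923
```

View pics/w2.png

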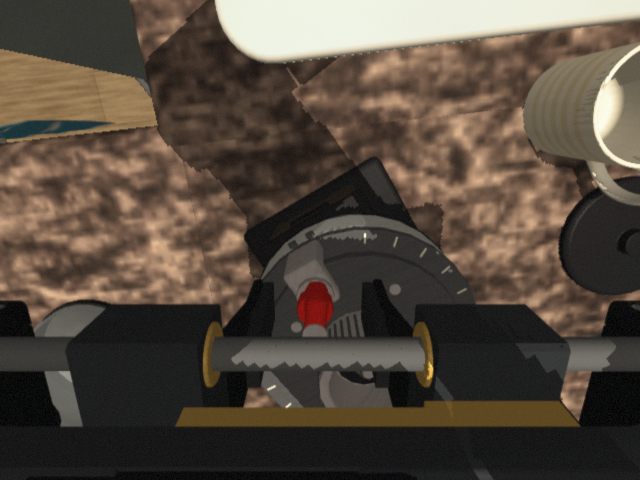

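The fingers straddle the wing: their inner edges are at columns 272 and 362, and the wing is at 317, lined up with the image's vertical. I close on it and then unscrew.

>>> servo_tool(
  moves="0 0 0 0 0; 0 0 0 0 0; 0 0 0 0 0; 0 0 0 0 0; 0 0 0 0 0; 0 0 0 0 0; 0 0 0 0 0; 0 0 0 0 0; 0 0 0 0 0; 0 0 0 0 0",
  grip_force=30,
)

```text
time: 3.37
position: [0.5043, 0.1317, 0.1924]
tool_rot: [0.31, 0.951, -0.002, 0.0]
ft_force: [-2.0, -5.4, 4.0]
grip_width: 0.0088
grip_force: 30.0
```

```bash
cat > s.py <<'E'
from h import *
o=get_obs();q=o["tool_rot"];np.set_printoptions(precision=4,suppress=True)
print(o["time"],"q",o["q"],"p",o["position"],"az",np.degrees(2*np.arctan2(q[1],q[0])),"F",o["ft_force"],"M",o["moment"],o["grip_width"],o["grip_force"],"tau6",o["joint_torque"][5])
E
python3 s.py
```

```text
3.3667 q [ 0.043   0.4305  1.7226 -0.0044  0.9896 -0.8957] p [0.5043 0.1317 0.1924] az 143.9206331340182 F [-1.9695 -5.4217  3.9806] M [-0.9158  0.2524  0.0609] 0.008845597248403069 30.000443919561803 tau6 0.06240035640075803
```

>>> servo_tool(
  moves="0 0 0 -6 0; 0 0 0 -12 0; 0 0 0 -18 0; 0 0 0 -24 0; 0 0 0 -30 0; 0 0 0 -36 0; 0 0 0 -42 0; 0 0 0 -48 0; 0 0 0 -54 0; 0 0 0 -60 0",
)

```text
time: 4.2
position: [0.5043, 0.1319, 0.1923]
tool_rot: [-0.209, 0.978, -0.001, -0.001]
ft_force: [-2.8, -4.7, 4.5]
grip_width: 0.0088
grip_force: 30.0
```

```bash
python3 s.py
```

```text
4.2 q [ 0.043   0.4306  1.7226 -0.0035  0.9894 -1.9476] p [0.5043 0.1319 0.1923] az 204.1654412672997 F [-2.8147 -4.6582  4.4741] M [-0.632   0.2718 -0.1384] 0.008837868876876334 29.999608900398016 tau6 0.7362197153270245
```

>>> servo_tool(
  moves="0 0 0 0 0.03; 0 0 0 0 0.03; 0 0 0 0 0.03; 0 0 0 0 0.03; 0 0 -0.025 0 0.087; 0 0 -0.055 -3 0.087; -0.016 -0.0095 -0.06 -6 0.087; -0.032 -0.019 -0.06 -9 0.087; -0.0486 -0.0284 -0.06 -14 0.087; -0.0486 -0.0284 -0.06 -14 0.087",
)

```text
time: 5.03
position: [0.5649, 0.1267, 0.2521]
tool_rot: [-0.325, 0.946, -0.001, 0.003]
ft_force: [0.4, 0.2, 0.3]
grip_width: 0.0619
grip_force: 0.0
```

```bash
python3 s.py; python3 - <<'E'
from h import *
m=cams.camera_model("wrist");im=cams.camera("wrist");cv2.imwrite("pics/w3.png",im)
for X in([.56,.127,.189],[.504,.132,.206]):print(proj(m,np.array(X)))
E
```

```text
5.0333 q [ 0.0278  0.4298  1.5208 -0.0001  1.1856 -2.2042] p [0.5649 0.1267 0.2521] az 217.88961301416458 F [0.4087 0.161  0.3381] M [ 0.1605 -0.0543  0.0467] 0.06192748942727043 0.0 tau6 -0.46544836834073067
[321.98957842 247.19825187]
[391.92877751 187.45965508]
```

View pics/w3.png

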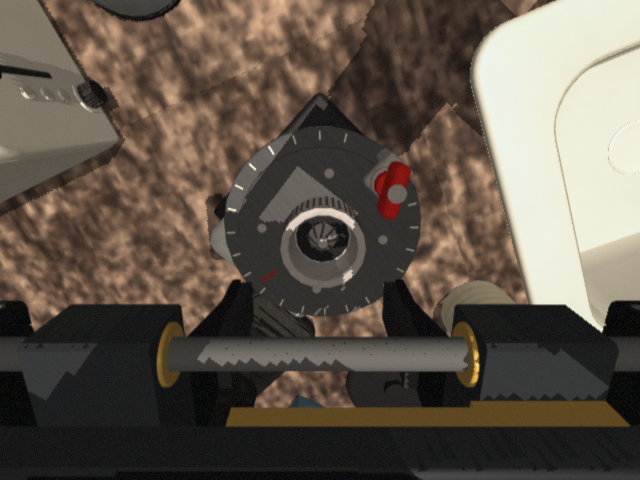

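The neck rim's centre is at (323,248), matching the projection of (0.560, 0.127). The wing, now turned, is at (393,190), about 38° clear of the finger line.

>>> servo_tool(
  moves="0 0 0 0 0.087; 0 0 0 0 0.087; 0 0 0 0 0.087; 0 0 0 0 0.087; 0 0 0 0 0.087; 0 0 0 0 0.087",
)

```text
time: 5.58
position: [0.5605, 0.1272, 0.2516]
tool_rot: [-0.324, 0.946, 0.0, -0.0]
ft_force: [-0.3, -0.8, -0.5]
grip_width: 0.0867
grip_force: 0.0
```

```bash
python3 s.py
```

```text
5.5833 q [ 0.0288  0.4267  1.5275  0.      1.1874 -2.2024] p [0.5605 0.1272 0.2516] az 217.83550060158993 F [-0.2756 -0.808  -0.5253] M [ 0.1096 -0.095  -0.0372] 0.08669275824357564 0.0 tau6 0.0017921339531312697
```

>>> servo_tool(
  moves="0 0 0.03 0 0.087; 0 0 0.055 0 0.087; 0 0 0.075 0 0.087; 0 0 0.085 0 0.087; 0 0 0.0885 0 0.087; 0 0 0.0885 0 0.087; 0 0 0.0885 0 0; 0 0 0.0885 0 0; 0 0 0.0885 0 0; 0 0 0.0885 0 0",
  grip_force=20,
)

```text
time: 6.42
position: [0.5614, 0.1271, 0.1641]
tool_rot: [-0.324, 0.946, -0.0, 0.001]
ft_force: [0.3, -1.2, -0.3]
grip_width: 0.0678
grip_force: 0.0
```

>>> servo_tool(
  moves="0 0 0 0 0; 0 0 0 0 0; 0 0 0 0 0; 0 0 0 0 0; 0 0 0 0 0; 0 0 0 0 0",
)

```text
time: 6.92
position: [0.5608, 0.1273, 0.1634]
tool_rot: [-0.324, 0.946, 0.0, 0.0]
ft_force: [-0.6, 1.5, 3.9]
grip_width: 0.054
grip_force: 20.0
```

```bash
python3 s.py
```

```text
6.9167 q [ 0.0288  0.5356  1.6185  0.0004  0.9873 -2.2026] p [0.5608 0.1273 0.1634] az 217.83340482477055 F [-0.5986  1.4774  3.8691] M [ 0.3109  0.1239 -0.0601] 0.053962986435854864 20.00014677643776 tau6 -0.03474145894870162
```

>>> servo_tool(
  moves="0 0 0 2 0; 0 0 0 4 0; 0 0 0 6 0; 0 0 0 8 0; 0 0 0 10 0; 0 0 0 12 0; 0 0 0 12 0; 0 0 0 12 0",
)

```text
time: 7.58
position: [0.5609, 0.1271, 0.1634]
tool_rot: [-0.224, 0.975, 0.0, 0.0]
ft_force: [-1.8, 1.7, 4.2]
grip_width: 0.054
grip_force: 20.0
```

```bash
python3 s.py
```

```text
7.5833 q [ 0.0286  0.5356  1.6184  0.0002  0.9871 -1.9936] p [0.5609 0.1271 0.1634] az 205.85512975097672 F [-1.85    1.7329  4.16  ] M [ 0.2269  0.1456 -0.1469] 0.05399486124553531 20.000085406936705 tau6 -0.13602526858448982
```

>>> servo_tool(
  moves="0 0 0 1 0; 0 0 0 2 0; 0 0 0 3 0; 0 0 0 4 0",
)

```text
time: 7.92
position: [0.561, 0.127, 0.1634]
tool_rot: [-0.19, 0.982, -0.0, 0.0]
ft_force: [-1.3, -0.1, 4.9]
grip_width: 0.0537
grip_force: 20.0
```

```bash
python3 s.py;sleep .1; python3 s.py
```

```text
7.9167 q [ 0.0286  0.5356  1.6184 -0.0004  0.987  -1.924 ] p [0.561  0.127  0.1634] az 201.89084975029328 F [-1.2932 -0.0981  4.889 ] M [0.2673 0.109  0.2106] 0.053683215715021326 19.99971193727106 tau6 0.036471281200647354
7.9167 q [ 0.0286  0.5356  1.6184 -0.0004  0.987  -1.924 ] p [0.561  0.127  0.1634] az 201.89084975029328 F [-1.2932 -0.0981  4.889 ] M [0.2673 0.109  0.2106] 0.053683215715021326 19.99971193727106 tau6 0.036471281200647354
```

>>> servo_tool(
  moves="0 0 0 1 0; 0 0 0 2 0; 0 0 0 3 0; 0 0 0 4 0; 0 0 0 5 0",
)

```text
time: 8.33
position: [0.561, 0.1269, 0.1634]
tool_rot: [-0.147, 0.989, -0.0, 0.0]
ft_force: [-1.7, -0.1, 5.8]
grip_width: 0.0541
grip_force: 20.0
```

```bash
python3 s.py
```

```text
8.3333 q [ 0.0285  0.5357  1.6184 -0.0005  0.987  -1.8368] p [0.561  0.1269 0.1634] az 196.89195480561668 F [-1.6785 -0.1003  5.7819] M [0.2194 0.0587 0.2064] 0.05412381711317865 19.999937703832984 tau6 0.0369629985652864
```

>>> servo_tool(
  moves="0 0 0 1 0; 0 0 0 2 0; 0 0 0 3 0; 0 0 0 4 0; 0 0 0 5 0",
)

```text
time: 8.75
position: [0.5611, 0.1268, 0.1634]
tool_rot: [-0.104, 0.995, -0.0, 0.0]
ft_force: [-1.2, 0.2, 5.6]
grip_width: 0.0541
grip_force: 20.0
```

```bash
python3 s.py
```

```text
8.75 q [ 0.0284  0.5356  1.6183 -0.0008  0.9869 -1.7495] p [0.5611 0.1268 0.1634] az 191.8938062462562 F [-1.2344  0.1522  5.647 ] M [0.1155 0.1045 0.2145] 0.05405157078941058 20.000155395828187 tau6 0.0374500744510442
```

>>> servo_tool(
  moves="0 0 0 1 0; 0 0 0 2 0; 0 0 0 3 0; 0 0 0 4 0; 0 0 0 5 0",
)

```text
time: 9.17
position: [0.5611, 0.1267, 0.1634]
tool_rot: [-0.06, 0.998, -0.0, 0.0]
ft_force: [-1.3, -0.1, 5.3]
grip_width: 0.054
grip_force: 20.0
```

```bash
python3 s.py
```

```text
9.1667 q [ 0.0284  0.5356  1.6183 -0.001   0.9869 -1.6623] p [0.5611 0.1267 0.1634] az 186.89652787566982 F [-1.3289 -0.0823  5.3481] M [0.119  0.0595 0.201 ] 0.05403903321489265 20.00042895320803 tau6 0.03793470561504364
```

>>> servo_tool(
  moves="0 0 0 1 0; 0 0 0 2 0; 0 0 0 3 0; 0 0 0 4 0; 0 0 0 5 0",
)

```text
time: 9.58
position: [0.5611, 0.1266, 0.1634]
tool_rot: [-0.017, 1.0, -0.0, 0.0]
ft_force: [-1.3, -1.8, 4.4]
grip_width: 0.0542
grip_force: 20.0
```

```bash
python3 s.py
```

```text
9.5833 q [ 0.0282  0.5357  1.6183 -0.0012  0.9869 -1.575 ] p [0.5611 0.1266 0.1634] az 181.89443414100836 F [-1.3102 -1.7742  4.4419] M [0.071  0.1042 0.16  ] 0.05422633843166711 20.000731595791876 tau6 0.038426052778959274
```

>>> servo_tool(
  moves="0 0 0 1 0; 0 0 0 2 0; 0 0 0 3 0; 0 0 0 4 0; 0 0 0 5 0",
)

```text
time: 10.0
position: [0.5611, 0.1265, 0.1634]
tool_rot: [0.027, 1.0, -0.001, 0.0]
ft_force: [-0.7, -1.3, 5.3]
grip_width: 0.0539
grip_force: 20.0
```

```bash
python3 s.py
```

```text
10.0 q [ 0.0282  0.5356  1.6184 -0.0014  0.9869 -1.4877] p [0.5611 0.1265 0.1634] az 176.89992569099584 F [-0.6611 -1.3235  5.3291] M [0.0393 0.0764 0.1761] 0.05386199443435764 20.001028957776725 tau6 0.03894389723427594
```

>>> servo_tool(
  moves="0 0 0 1 0; 0 0 0 2 0; 0 0 0 3 0; 0 0 0 4 0; 0 0 0 5 0",
)

```text
time: 10.42
position: [0.5611, 0.1264, 0.1634]
tool_rot: [0.071, 0.998, -0.001, 0.0]
ft_force: [-0.4, -1.9, 4.7]
grip_width: 0.054
grip_force: 20.0
```

```bash
python3 s.py
```

```text
10.4167 q [ 0.0281  0.5356  1.6184 -0.0016  0.9869 -1.4005] p [0.5611 0.1264 0.1634] az 171.8994922020823 F [-0.3876 -1.9464  4.6504] M [0.0074 0.0459 0.1976] 0.05404925249581367 20.001293560490012 tau6 0.03942659008316696
```

>>> servo_tool(
  moves="0 0 0 1 0; 0 0 0 2 0; 0 0 0 3 0; 0 0 0 4 0; 0 0 0 5 0",
)

```text
time: 10.83
position: [0.5611, 0.1263, 0.1634]
tool_rot: [0.114, 0.993, -0.001, 0.0]
ft_force: [-1.3, -1.3, 5.3]
grip_width: 0.0538
grip_force: 20.0
```

```bash
python3 s.py
```

```text
10.8333 q [ 0.028   0.5356  1.6184 -0.0019  0.987  -1.3132] p [0.5611 0.1263 0.1634] az 166.90356629766973 F [-1.2536 -1.2833  5.3075] M [-0.0612  0.0257  0.1918] 0.05375574917092406 20.001692231744528 tau6 0.03990326542407274
```

>>> servo_tool(
  moves="0 0 0 1 0; 0 0 0 2 0; 0 0 0 3 0; 0 0 0 4 0; 0 0 0 5 0",
)

```text
time: 11.25
position: [0.561, 0.1262, 0.1634]
tool_rot: [0.157, 0.988, -0.001, 0.0]
ft_force: [-0.5, -1.9, 4.0]
grip_width: 0.0539
grip_force: 20.0
```

```bash
python3 s.py
```

```text
11.25 q [ 0.0279  0.5356  1.6185 -0.0021  0.9871 -1.2259] p [0.561  0.1262 0.1634] az 161.90345653294236 F [-0.5394 -1.9347  4.0019] M [-0.0829  0.0328  0.1261] 0.05386101993636904 20.00206472352147 tau6 0.04034691257402301
```

>>> servo_tool(
  moves="0 0 0 1 0; 0 0 0 2 0; 0 0 0 3 0; 0 0 0 4 0; 0 0 0 5 0",
)

```text
time: 11.67
position: [0.561, 0.1261, 0.1634]
tool_rot: [0.2, 0.98, -0.001, 0.0]
ft_force: [-2.0, -2.4, 5.5]
grip_width: 0.054
grip_force: 20.0
```

```bash
python3 s.py
```

```text
11.6667 q [ 0.0279  0.5356  1.6185 -0.0023  0.9871 -1.1386] p [0.561  0.1261 0.1634] az 156.9077137375241 F [-1.9867 -2.3812  5.4859] M [-0.1877  0.0154  0.2077] 0.054023539536987686 20.0024974392727 tau6 0.040776561945676804
```

>>> servo_tool(
  moves="0 0 0 1 0; 0 0 0 2 0; 0 0 0 3 0; 0 0 0 4 0; 0 0 0 5 0",
)

```text
time: 12.08
position: [0.561, 0.126, 0.1635]
tool_rot: [0.243, 0.97, -0.001, 0.0]
ft_force: [-1.2, -3.1, 6.1]
grip_width: 0.0541
grip_force: 20.0
```

```bash
python3 s.py
```

```text
12.0833 q [ 0.0278  0.5355  1.6186 -0.0025  0.9872 -1.0514] p [0.561  0.126  0.1635] az 151.91027344603665 F [-1.237  -3.129   6.0843] M [-0.1915  0.1354  0.1874] 0.0540809353144648 20.00286482507363 tau6 0.041170825716108084
```

>>> servo_tool(
  moves="0 0 0 1 0; 0 0 0 2 0; 0 0 0 3 0; 0 0 0 4 0; 0 0 0 5 0",
)

```text
time: 12.5
position: [0.5609, 0.1259, 0.1634]
tool_rot: [0.284, 0.959, -0.001, 0.0]
ft_force: [-1.8, -2.9, 5.5]
grip_width: 0.0538
grip_force: 20.0
```

```bash
python3 s.py; python3 - <<'E'
from h import *
for n in("wrist","top"):
    m=cams.camera_model(n);im=cams.camera(n);cv2.imwrite(f"pics/{n}4.png",im)
    k=red(im);nn,l,st,ce=cv2.connectedComponentsWithStats(k)
    for i in range(1,nn):
        X=onz(m,*ce[i],.156)-[.56,.127,.156]
        if st[i,4]>2 and np.hypot(*X[:2])<.075: print(n,st[i],ce[i],X,np.degrees(np.arctan2(X[1],X[0])))
E
```

```text
12.5 q [ 0.0278  0.5355  1.6186 -0.0029  0.9872 -0.9646] p [0.5609 0.1259 0.1634] az 146.9485080058203 F [-1.8001 -2.8543  5.4823] M [-0.2411  0.0966  0.3422] 0.05375594757924939 20.004331322852522 tau6 0.19620442762970924
wrist [ 185  187   97   76 3768] [237.92860934 218.76910828] [-0.05085587 -0.00969164  0.        ] -169.2104775116052
top [295 265  10  16  74] [299.27027027 272.58108108] [-5.60683574e-02  7.44598271e-03  2.77555756e-17] 172.43527743727992
```

The joint-6 torque jumped by 0.155 N m above the drag, so the burrs touch at about 6 N. I hold there and check.

>>> servo_tool(
  moves="0 0 0 0 0; 0 0 0 0 0; 0 0 0 0 0; 0 0 0 0 0",
)

```text
time: 12.93
position: [0.5609, 0.1259, 0.1634]
tool_rot: [0.284, 0.959, -0.001, 0.0]
ft_force: [-1.8, -2.5, 5.3]
grip_width: 0.054
grip_force: 20.0
```

```bash
python3 s.py
```

```text
12.9333 q [ 0.0276  0.5355  1.6186 -0.0027  0.9873 -0.9649] p [0.5609 0.1259 0.1634] az 146.949338148639 F [-1.8073 -2.4939  5.2524] M [-0.2894  0.0419  0.2103] 0.05398086584262885 20.00447793630883 tau6 0.14362490270286798
```

>>> servo_tool(
  moves="0 0 0 0 0.087; 0 0 0 0 0.087; 0 0 0 0 0.087; 0 0 0 0 0.087; 0 0 0 0 0.087; 0 0 0 0 0.087; 0 0 -0.02 0 0.087; 0 0 -0.045 0 0.087; 0 0 -0.07 0 0.087; 0 0 -0.09 0 0.087",
)

```text
time: 13.77
position: [0.5612, 0.1272, 0.2546]
tool_rot: [0.285, 0.958, 0.0, 0.001]
ft_force: [1.0, -0.7, 0.1]
grip_width: 0.087
grip_force: 0.0
```

```bash
python3 s.py
```

```text
13.7667 q [ 0.0287  0.4239  1.5233  0.      1.1932 -0.9635] p [0.5612 0.1272 0.2546] az 146.8485493976307 F [ 1.0386 -0.6943  0.1087] M [ 0.0394 -0.1774 -0.0681] 0.08704032008451217 0.0 tau6 -0.0007990851918293629
```

>>> servo_tool(
  moves="0.01 -0.005 0 -7 0.04; 0.02 -0.0105 0 -14 0.03; 0.03 -0.0158 0 -21 0.03; 0.04 -0.021 0 -28 0.03; 0.0499 -0.0263 0 -35 0.03; 0.0499 -0.0263 0 -42 0.03; 0.0499 -0.0263 0 -49 0.03; 0.0499 -0.0263 0 -56 0.03; 0.0499 -0.0263 0 -57.3 0.03; 0.0499 -0.0263 0 -57.3 0.03",
)

```text
time: 14.6
position: [0.5046, 0.1324, 0.2531]
tool_rot: [-0.208, 0.978, 0.0, 0.0]
ft_force: [0.2, -0.6, -0.8]
grip_width: 0.0325
grip_force: 0.0
```

>>> servo_tool(
  moves="0 0 0.02 0 0.03; 0 0 0.035 0 0.03; 0 0 0.05 0 0.03; 0 0 0.0625 0 0.03; 0 0 0.0625 0 0.03; 0 0 0.0625 0 0.03",
)

```text
time: 15.1
position: [0.5043, 0.1324, 0.1901]
tool_rot: [-0.208, 0.978, 0.0, -0.001]
ft_force: [-0.3, 0.1, 0.4]
grip_width: 0.0301
grip_force: 0.0
```

```bash
python3 s.py; python3 -c "
from h import *
cv2.imwrite('pics/w5.png',cams.camera('wrist'))"
```

```text
15.1 q [ 0.0421  0.434   1.7246  0.0001  0.9847 -1.9484] p [0.5043 0.1324 0.1901] az 204.04502568312114 F [-0.2694  0.0507  0.3692] M [ 0.0772 -0.1929  0.0081] 0.030146202595709427 0.0 tau6 0.011098938120994717
```

View pics/w5.png

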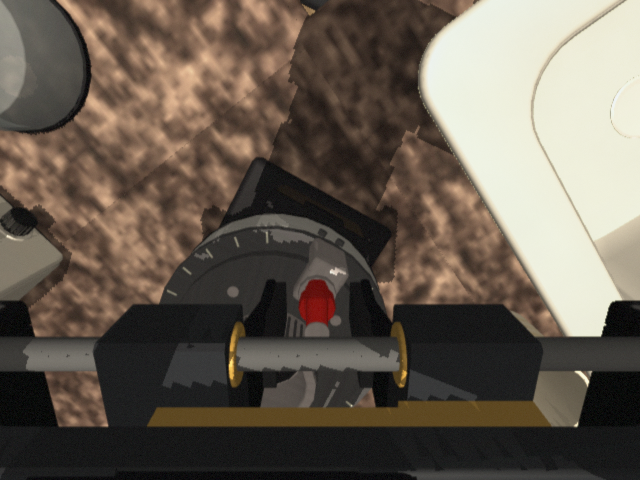

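The wing is centred between the fingers at (317,300), lined up with the image's vertical.

>>> servo_tool(
  moves="0 0 0 0 0; 0 0 0 0 0; 0 0 0 0 0; 0 0 0 0 0; 0 0 0 0 0; 0 0 0 0 0; 0 0 0 0 0; 0 0 0 0 0",
  grip_force=30,
)

```text
time: 15.82
position: [0.505, 0.1322, 0.1911]
tool_rot: [-0.209, 0.978, -0.0, 0.0]
ft_force: [0.0, -1.1, 3.9]
grip_width: 0.009
grip_force: 30.0
```

>>> servo_tool(
  moves="0 0 0 6 0; 0 0 0 12 0; 0 0 0 18 0; 0 0 0 24 0; 0 0 0 30 0; 0 0 0 36 0; 0 0 0 42 0; 0 0 0 48 0; 0 0 0 54 0; 0 0 0 58 0",
)

```text
time: 16.65
position: [0.5049, 0.1312, 0.1911]
tool_rot: [0.293, 0.956, -0.001, 0.001]
ft_force: [-0.9, -3.5, 4.7]
grip_width: 0.0087
grip_force: 30.0
```

```bash
python3 s.py
```

```text
16.65 q [ 0.0413  0.4323  1.724  -0.0029  0.9847 -0.9332] p [0.5049 0.1312 0.1911] az 145.92802707927967 F [-0.9181 -3.4721  4.7084] M [-0.6507  0.0379  0.0829] 0.008666875284303373 29.998598769307137 tau6 -0.2765241265296936
```

>>> servo_tool(
  moves="0 0 0 1 0; 0 0 0 2 0; 0 0 0 2 0; 0 0 0 2 0",
)

```text
time: 16.98
position: [0.5049, 0.1312, 0.1911]
tool_rot: [0.308, 0.952, -0.001, 0.001]
ft_force: [-1.2, -3.8, 5.1]
grip_width: 0.0088
grip_force: 30.0
```

```bash
python3 s.py
```

```text
16.9833 q [ 0.0412  0.4323  1.7241 -0.0029  0.9847 -0.9027] p [0.5049 0.1312 0.1911] az 144.17287097533105 F [-1.2058 -3.7699  5.0883] M [-0.6631 -0.0067 -0.008 ] 0.00875874114365507 30.000788206234574 tau6 0.032863745000213385
```

>>> servo_tool(
  moves="0 0 0 1 0; 0 0 0 2 0; 0 0 0 3 0; 0 0 0 3 0",
)

```text
time: 17.32
position: [0.5049, 0.1312, 0.1911]
tool_rot: [0.333, 0.943, -0.001, 0.001]
ft_force: [-1.0, -3.8, 5.2]
grip_width: 0.0089
grip_force: 30.0
```

```bash
python3 s.py
```

```text
17.3167 q [ 0.0412  0.4323  1.7241 -0.003   0.9848 -0.8499] p [0.5049 0.1312 0.1911] az 141.15175135659965 F [-0.9963 -3.7695  5.2307] M [-0.6557 -0.0435 -0.0004] 0.00890130399661589 30.001207161694765 tau6 0.13044915162026882
```

>>> servo_tool(
  moves="0 0 0 1 0; 0 0 0 2 0; 0 0 0 3 0; 0 0 0 3 0",
)

```text
time: 17.65
position: [0.5049, 0.1311, 0.1911]
tool_rot: [0.356, 0.934, -0.001, 0.001]
ft_force: [-0.4, -3.7, 5.7]
grip_width: 0.0086
grip_force: 30.0
```

```bash
python3 s.py;python3 - <<'E'
from h import *
m=cams.camera_model("top");im=cams.camera("top")
cv2.imwrite("pics/top6.png",cv2.resize(im[195:315,235:375],None,fx=4,fy=4,interpolation=2))
E
```

```text
17.65 q [ 0.0414  0.4323  1.7241 -0.0035  0.9847 -0.799 ] p [0.5049 0.1311 0.1911] az 138.26262806976706 F [-0.4303 -3.6882  5.6963] M [-0.6216 -0.0157  0.4931] 0.008649086380518993 30.00118668191135 tau6 0.5848757363855839
```

Wrist moment is 0.49 N m at the hard stop, so the screw is tight. I release, lift off and check from above.

>>> servo_tool(
  moves="0 0 0 0 0.03; 0 0 0 0 0.03; 0 0 0 0 0.03; 0 0 0 0 0.03; 0 0 -0.03 0 0.03; 0 0 -0.065 0 0.03; 0 0 -0.1 0 0.03; 0 0 -0.11 0 0.03; 0 0 -0.11 0 0.03; 0 0 -0.11 0 0.03",
)

```text
time: 18.53
position: [0.5042, 0.1325, 0.3001]
tool_rot: [0.357, 0.934, 0.0, -0.0]
ft_force: [-0.5, -0.1, 0.1]
grip_width: 0.0299
grip_force: 0.0
```

```bash
python3 s.py; python3 - <<'E'
from h import *
cv2.imwrite("pics/w7.png",cams.camera("wrist"))
E
```

```text
18.5333 q [ 0.0423  0.2984  1.5897  0.0002  1.2538 -0.798 ] p [0.5042 0.1325 0.3001] az 138.14367241824715 F [-0.5485 -0.0751  0.0789] M [ 0.0043 -0.1975  0.0211] 0.029910912896547057 0.0 tau6 0.001313646134804003
```

View pics/w7.png

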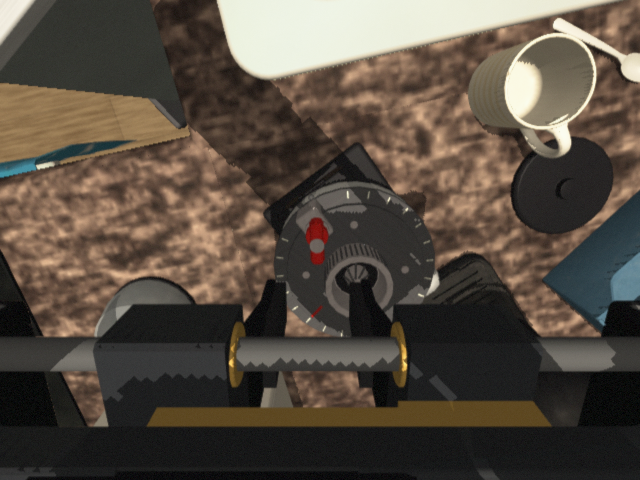

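```bash
python3 - <<'E'
from h import *
m=cams.camera_model("wrist")
for p in((321,305),(313,317)):
    d=onz(m,*p,.156)-[.56,.127,.156];print(d,np.degrees(np.arctan2(d[1],d[0])))
from rig import job
print(job.hand_in())
E
```

```text
[ 3.75035892e-03 -4.30871172e-02  2.77555756e-17] -85.02543802629717
[ 7.96721991e-03 -5.65648356e-02  2.77555756e-17] -81.98256758487739
the job is handed in; nothing more can be done
None
```

The lock screw is tight again with the collar stopped where the burrs touch, at about 6 N by the arm's torque reading. The job is handed in at about 18.6 s of the 67 s; no verdict was returned.

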